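# Demagnetise a pile of check samples

## Task

First turn the demagnetiser's selector dial back to its home stop at the red mark. Then pile all the metal check samples lying on the bench flat on the round stage, one on another in any order, each centred on the stage to within a few millimetres. With the pile complete, turn the dial clockwise exactly one click for every sample in the pile and no further, leave it there for at least a second, then turn it back home to run the field down and leave the pile standing; do not move the jar or the loupe.

Things in the scene. Friction and masses are not known exactly. Their poses are not given: they have to be found in the camera images.
- sample_a: bare grey metal check sample, a solid flat cylinder lying flat, 42 mm diameter and 14 mm thick, about 0.1 to 0.2 kg; origin at the centre of its underside, z up along its axis; either face may lie up. Always present.
- sample_b: bare grey metal check sample, a solid flat cylinder lying flat, 41 mm diameter and 18 mm thick, about 0.1 to 0.2 kg; origin at the centre of its underside, z up along its axis; either face may lie up. Always present.
- sample_c: bare grey metal check sample, a solid flat cylinder lying flat, 40 mm diameter and 12 mm thick, about 0.1 to 0.2 kg; origin at the centre of its underside, z up along its axis; either face may lie up. Not present in every run.
- sample_d: bare grey metal check sample, a solid flat cylinder lying flat, 37 mm diameter and 15 mm thick, about 0.1 to 0.2 kg; origin at the centre of its underside, z up along its axis; either face may lie up. Not present in every run.
- sample_e: bare grey metal check sample, a solid flat cylinder lying flat, 35 mm diameter and 16 mm thick, about 0.1 to 0.2 kg; origin at the centre of its underside, z up along its axis; either face may lie up. Not present in every run.
- demagnetiser: fixed bench demagnetiser, a low grey box with a black top, 100 mm in its x by 230 mm in its y, top at z = 42 mm; origin at the centre of its underside; round steel stage towards its +y end, selector dial towards its -y end (120 mm apart)
- stage (a point): centre of the flat top of the round steel stage: 64 mm diameter, its top 50 mm above the worktop; a thin ring of 46 mm diameter is engraved round the centre; the stage has no rim
- dial_axis (a point): on the dial's axis, 62 mm above the worktop, at mid height of its grip; its axes are the demagnetiser's and do not turn with the dial. The grip is a black bar along the pointer, 52 mm long, 14 mm wide, from 50 to 74 mm above the worktop, on a round grey skirt of 62 mm diameter
- dial (a joint): angle of the selector dial, rad, clockwise from above positive. At 0, home, it is against its stop, the white pointer line on the bar along the demagnetiser's +x, at the red mark; seven white dots follow clockwise, one click every 30 degrees (0.5236 rad). A sprung ball (up to 0.2 N m) pulls the dial into the nearest click when let go; it may start between clicks
- jar: white screw-top jar with a black lid, 42 mm diameter, 62 mm high; origin at the centre of its underside; a bystander
- loupe: black loupe, 35 mm diameter, 35 mm high; origin at the centre of its underside; a bystander
There are look-alikes about, which are no part of the job. Leave any black or orange look-alike of the sample_b alone.

How it is judged:
By the outcome, as a careful person would: the job done as asked, in the order asked, and still so for the second after the job is handed in, with the robot touching nothing.
Of sample_c, sample_d, sample_e only 2 to 3 are there at a start; the rules pass over those that are not, and their reading is None.
At some moment in a run one of sample_a, sample_b, sample_c, sample_d, sample_e may be knocked a few centimetres aside while the robot is not near it.
Once in a run the grip may slacken for a moment while it holds something.
It also fails if it takes over 210 s, if anything falls off the work surface, if the arm or the gripper's body presses on something with over 40 N, if the wrist force passes 120 N, or if a joint passes its speed limit or range.

## Robot

A 6-joint arm with a two-finger parallel gripper is mounted at the origin on the work surface; the furniture and walls round the work are solid. World frame = base frame: x ahead of the robot, y to its left, z up, the work surface at z = 0. Lengths are in m, angles in degrees, forces in N, time in s.
With the tool pointing down it reaches from about 0.225 to 0.875 m from the base axis. Payload 3.4 kg.
Tool frame: the origin (TCP) lies at the very end of the fingers, on their centre line; the grasp point (between the pads) lies 19 mm behind it; z points along the fingers, y is the line along which they close (so a half turn about z gives the same grasp; the last joint's range is limited). The gripper opens to 85 mm and grips with 20 to 120 N. Pads are 22 mm wide; open, the fingers measure 114 mm over their backs; the gripper's body (76 mm by 85 mm) begins 54 mm behind the grasp point. The pads swing forward as they close: fully open they stand 13 mm farther back than shut.
Start: joints at [60.848, 15.808, 86.224, -0, 77.962, -6.933], TCP at [0.217, 0.532, 0.231] pointing down, gripper open.
Joint ranges: [-165.64, 165.64], [-43.16, 119.46], [12.63, 154.43], [-67.54, 247.53], [6.08, 155.33], [-154.97, 154.97]. Speed limits (degrees/s): [147.25, 147.25, 180, 180, 180, 180].

## Interface

Orientations are given as [roll, pitch, yaw] about the fixed x, y, z axes, in that order (R = Rz(yaw) Ry(pitch) Rx(roll)).
In Python, from plant import arm gives the robot as it stands.
- The arm moves only by the tool step_arm, never from a script. Its argument "rows" is a list of rows, each an object with "linear": the shift along the tool's x, y, z in mm, a list of three; "twist": the turn about the tool's z in rad. A call has exactly 10 rows; each row is the pose to reach, as a shift and turn from the pose commanded when the call began, along the tool's axes at that moment; what a row does not reach only later rows make up. A row lasts 1/8 s, in which the tool goes at most 62.5 mm and 10.7 degrees, less where a joint would pass 70% of its speed; a pose out of reach is approached as far as the arm can. A call with a gripper value outside its range is refused whole. "hand" is the opening, from -1 (shut) to 1 (fully open), set as the call begins (left out, the last holds). The fingers move at their own pace and stop on an object; "force" is the grip in N (left out, the last holds). Time passes only in rows, so rows that repeat a pose let the fingers close, or fill a call up. It gives the time, the measured TCP pose, the force, the opening and the grip force at its end, in the units of the state.
- arm.get_state(): the state, without advancing time (a new reading comes with each control period).
- arm.grab_frame(name): name is "scene" or "top" or "wrist"; returns a dict with "img" (480x640x3 uint8, red, green, blue), "fov_y" (degrees; the focal length in pixels is half the picture's height over the tangent of half this angle, whatever the lens; pixels are square), "cx", "cy" (the principal point, pixels), "origin" and "attitude" of the camera in the world. Camera axes: x right, y up, looking along -z (the intrinsics and any distortion apply to the point x, -y, -z); pixel columns grow to the right and rows downward; lengths in m; the calibration is good to about 2 mm. A picture is of the moment at which its call begins. There is no depth.
- arm.finish_job(): hands the job in; it is judged then, once.
The state is a dict: "clock": time; "joint_pos": joint angles; "joint_velocities": joint speeds; "joint_efforts": joint torques, N m; "tcp_pos": TCP position; "orientation": TCP orientation; "force": force on the tool from outside, world axes, zero at the start; "moment": the same for the moment, N m; "width": opening from 0.0 (shut) to 1.0 (fully open); "grasp_force": force on a finger pad.
Only numpy, scipy, OpenCV 4.12 (cv2) and the standard library are available. Lean on these libraries where they do the work, as an engineer would, in place of code of your own. Each camera call takes 0.05 s, during which the arm holds its last target. There are 200 camera calls.

## Working session

There is one attempt and no reset: what is moved stays moved. The work goes in short steps, Python scripts to look and compute and a tool call to move; the robot and the scene stay as the last step left them, time stands still between calls to the robot, and variables do not carry over. Pictures are saved under pics/ and viewed, at most 14 in all, crops included, and the job is handed in when it is done.

Besides the shell and the picture viewer there is one more tool, called after ">>>" as name(argument=value, ...) on one line, values as JSON. step_arm: Moves the arm, as the interface text tells. Its arguments: {"type":"object","properties":{"rows":{"type":"array"},"hand":{"type":"number"},"force":{"type":"number"}},"required":["rows"]}

```bash
mkdir -p pics; ls; cat > h.py <<'E'
import numpy as np, cv2
from plant import arm
from scipy.spatial.transform import Rotation as R
def grab(n,save=None):
    f=arm.grab_frame(n)
    if save: cv2.imwrite('pics/'+save+'.png',f['img'][:,:,::-1])
    return f
E
python3 - <<'E'
from h import *
for n in ('top','scene'):
    f=grab(n,n+'0'); print({k:v for k,v in f.items() if k!='img'})
print(arm.get_state())
E
```

```text
pics
{'fov_y': 55.90977129693828, 'cx': 331.1123650133666, 'cy': 243.27092328718615, 'origin': array([0.32674319, 0.18056402, 1.09579304]), 'attitude': array([  8.74543868,  -1.4323232 , -89.5039003 ])}
{'fov_y': 49.27706137396897, 'cx': 320.6822325626705, 'cy': 240.76819324498615, 'origin': array([ 0.02540448, -0.39992652,  0.70506787]), 'attitude': array([ 48.45130824,  -0.99532293, -37.09602227])}
{'clock': 0.1, 'joint_pos': array([ 6.08489523e+01,  1.58450040e+01,  8.62879001e+01, -1.33960429e-03,
        7.79633506e+01, -6.93261947e+00]), 'joint_velocities': array([-0.00119008, -0.14256871, -0.14866212,  0.05501998,  0.15088933,
        0.11379255]), 'joint_efforts': array([ 3.22815331e-04, -4.17702842e+01, -2.46406800e+01, -1.29529953e-04,
        5.82633729e-03, -2.03147050e-05]), 'tcp_pos': array([0.21720693, 0.53188171, 0.23051668]), 'orientation': array([-1.79904291e+02, -1.03180240e-02,  1.57781844e+02]), 'force': array([ 0.30050212,  0.65626324, -0.26677855]), 'moment': array([ 0.03476574, -0.03060999, -0.02016183]), 'grasp_force': 0.0, 'width': 1.0035680059001368}
```

View pics/top0.png

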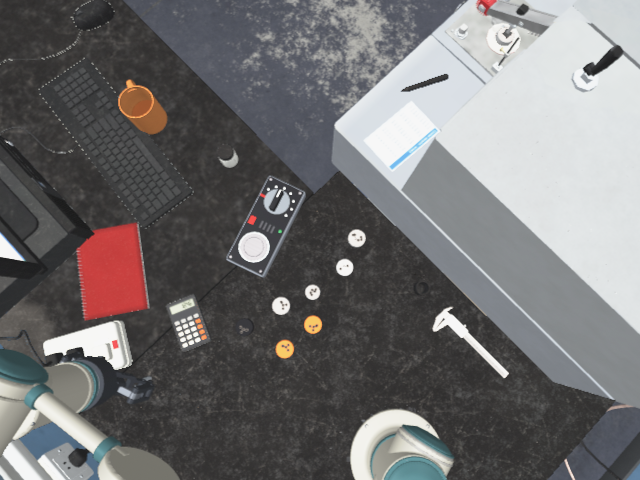

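View pics/scene0.png

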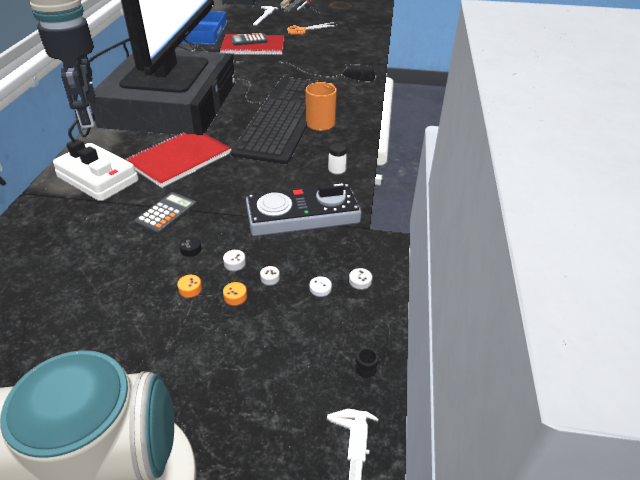

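Top view shows four grey discs at (357,238), (345,267), (313,292) and (281,306). The look-alikes are orange at (313,324) and (285,349), and black at (245,326). The jar is at (229,158), the loupe at (421,288), the dial at (277,201) and the stage at (254,247). I'll take the grey ones and check them in a close crop.

```bash
cat >> h.py <<'E'
def ray(f,u,v):
    fl=240/np.tan(np.radians(f['fov_y']/2))
    d=np.array([(u-f['cx'])/fl,-(v-f['cy'])/fl,-1.])
    return R.from_euler('xyz',f['attitude'],degrees=True).apply(d)
def at(f,u,v,z):
    d=ray(f,u,v); o=np.array(f['origin']); return o+d*(z-o[2])/d[2]
def proj(f,P):
    fl=240/np.tan(np.radians(f['fov_y']/2))
    c=R.from_euler('xyz',f['attitude'],degrees=True).inv().apply(np.atleast_2d(P)-f['origin'])
    return np.c_[f['cx']-fl*c[:,0]/c[:,2], f['cy']+fl*c[:,1]/c[:,2]]
E
python3 - <<'E'
from h import *
f=grab('top'); im=f['img'][:,:,::-1]
cv2.imwrite('pics/c1.png',cv2.resize(im[165:365,215:435],None,fx=3,fy=3,interpolation=cv2.INTER_CUBIC)[:600,:660])
for n,u,v,z in [('s1',357,238,.015),('s2',345,267,.015),('s3',313,292,.015),('s4',281,306,.015),('stage',254,247,.05),('dial',277,201,.074),('jar',229,158,.062),('loupe',421,288,.035),('o',313,324,.018),('k',245,326,.018)]:
    print(n,at(f,u,v,z).round(4))
E
```

```text
s1 [0.507  0.0923 0.015 ]
s2 [0.4361 0.1211 0.015 ]
s3 [0.3756 0.197  0.015 ]
s4 [0.3419 0.2721 0.015 ]
stage [0.4769 0.3353 0.05  ]
dial [0.5815 0.2824 0.074 ]
jar [0.6874 0.3998 0.062 ]
loupe [ 0.3865 -0.0568  0.035 ]
o [0.3007 0.1959 0.018 ]
k [0.2949 0.3545 0.018 ]
```

View pics/c1.png

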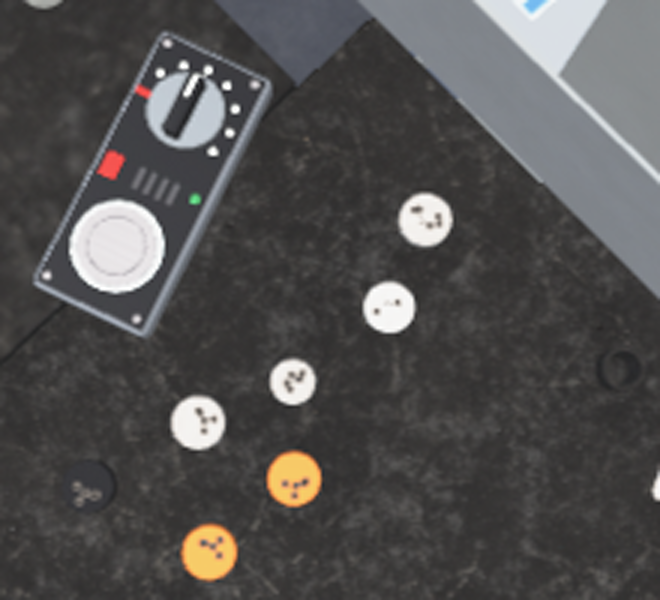

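The crop confirms four bare grey discs: (425,220) and (198,422) at about 42 mm (a and b), (389,307) at about 40 mm (c), and (293,382), the smallest (d or e). The dial pointer sits about 84° clockwise of the red mark. I'll go above the dial.

```bash
cat >> h.py <<'E'
def go(x,y,z,yaw=None):
    s=arm.get_state(); r=R.from_euler('xyz',s['orientation'],degrees=True)
    d=r.inv().apply(np.array([x,y,z])-s['tcp_pos'])*1000
    tw=0 if yaw is None else -(yaw-s['orientation'][2]+180)%360-180
    if yaw is not None: tw=-(((yaw-s['orientation'][2])+180)%360-180)
    print('lin',d.round(1),'twist',round(np.radians(tw),3),'now',s['tcp_pos'].round(4),s['orientation'].round(1),'j6',s['joint_pos'][5].round(1),'t',round(s['clock'],2))
E
python3 - <<'E'
from h import *
go(.58,.283,.25,159)
E
```

```text
lin [-429.9  -93.3  -19.3] twist -0.021 now [0.2173 0.532  0.2306] [-179.9   -0.   157.8] j6 -6.9 t 0.15
```

>>> step_arm(rows=[{"linear": [-40, -9, -5], "twist": 0}, {"linear": [-90, -20, -10], "twist": 0}, {"linear": [-145, -32, -20], "twist": 0}, {"linear": [-200, -44, -20], "twist": 0}, {"linear": [-255, -56, -20], "twist": 0}, {"linear": [-310, -68, -20], "twist": 0}, {"linear": [-360, -78, -20], "twist": 0}, {"linear": [-400, -88, -20], "twist": 0}, {"linear": [-430, -93, -20], "twist": 0}, {"linear": [-430, -93, -20], "twist": 0}], hand=0.2)

```text
clock: 1.4
tcp_pos: [0.582, 0.2821, 0.2503]
orientation: [-179.9, -0.0, 157.6]
force: [-0.6, 0.6, 0.3]
width: 0.6
grasp_force: 0.0
```

```bash
python3 - <<'E'
from h import *
f=grab('wrist','w1'); print({k:v for k,v in f.items() if k!='img'}); s=arm.get_state(); print(s['tcp_pos'],s['orientation'],s['width'])
print(proj(f,[[.58,.283,.074],[.477,.335,.05],[s['tcp_pos'][0],s['tcp_pos'][1],.074]]))
E
```

```text
{'fov_y': 68.53347534349267, 'cx': 320.7206769037421, 'cy': 231.13161133245134, 'origin': array([0.51139158, 0.31092414, 0.39406594]), 'attitude': array([-1.75519334e+01,  3.36863314e-02,  6.75598747e+01])}
[0.58056952 0.28304071 0.25046562] [-1.79961196e+02 -9.32592936e-02  1.57685499e+02] 0.599994837897293
[[321.33112368 203.27507764]
 [331.12872161  71.75264477]
 [321.60501075 203.81186537]]
```

View pics/w1.png

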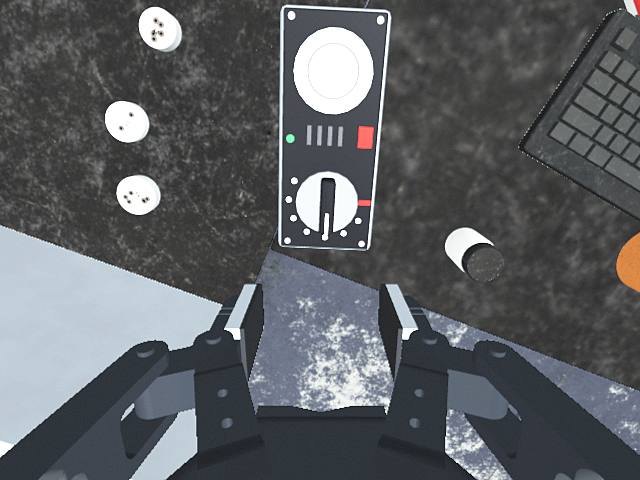

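Wrist view: the dial bar runs from (327,178) to (325,240), the stage centre is at (333,70), the red mark is at (365,203), and the jar is at (475,255), clear of the gripper.

```bash
python3 - <<'E'
from h import *
f=grab('wrist'); im=f['img'][:,:,::-1]
cv2.imwrite('pics/c2.png',cv2.resize(im[160:255,270:385],None,fx=5,fy=5,interpolation=cv2.INTER_CUBIC))
# stage: bright ellipse centroid
g=f['img'].min(2)>225
m=np.zeros_like(g,np.uint8); m[15:125,285:380]=g[15:125,285:380]
n,l,st,c=cv2.connectedComponentsWithStats(m); k=1+np.argmax(st[1:,4]); print(st[k],c[k],at(f,*c[k],.05))
E
```

```text
[ 293   30   80   87 5336] [332.57608696  72.9910045 ] [0.47670521 0.3368402  0.05      ]
```

View pics/c2.png

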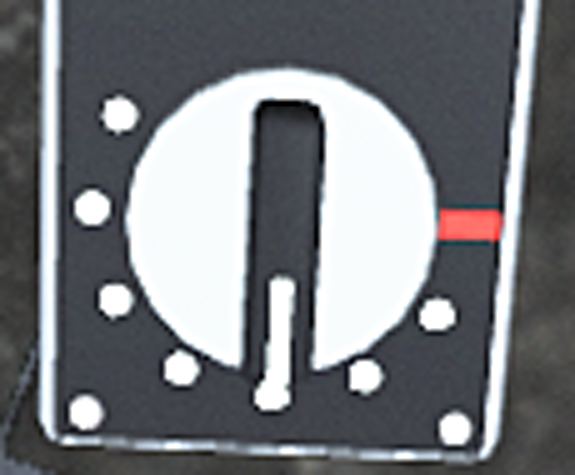

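The pointer (272,395 in the crop) is at about the third dot, and the red mark is at (470,224). The skirt centre is about (282,222).

```bash
python3 - <<'E'
from h import *
f=grab('wrist')
c=lambda x,y:(270+x/5,160+y/5)
sk=at(f,*c(282,220),.05); top=at(f,*c(290,104),.074); mid=at(f,*c(282,280),.074)
st=at(f,332.7,72,.05); d=sk-st; print('skirt',sk,'stage',st,'dist',np.linalg.norm(d),'demag yaw',np.degrees(np.arctan2(d[1],d[0]))+90)
a=mid-top; print('bar yaw',np.degrees(np.arctan2(a[1],a[0])), top, top+0.026*a/np.linalg.norm(a))
red=at(f,*c(470,224),.042)-sk; print('red',np.degrees(np.arctan2(red[1],red[0])))
for p in [(437,314),(365,376),(275,400),(181,368),(116,300),(92,208),(120,114)]:
    r=at(f,*c(*p),.042)-sk; print(np.degrees(np.arctan2(r[1],r[0])).round(1),end=' ')
go(sk[0],sk[1],.053,np.degrees(np.arctan2(a[1],a[0]))+180)
E
```

```text
skirt [0.58545247 0.28709967 0.05      ] stage [0.47512177 0.33782449 0.05      ] dist 0.1214325727233633 demag yaw 65.30927516656045
bar yaw -24.53711590296877 [0.56059912 0.29833331 0.074     ] [0.58425112 0.28753596 0.074     ]
red 63.71644343289045
33.7 4.3 -23.9 -54.2 -83.5 -113.3 -143.8 lin [ -4.7   5.1 198. ] twist 0.041 now [0.5794 0.2841 0.251 ] [-1.800e+02 -1.000e-01  1.578e+02] j6 -47.9 t 1.55
```

>>> step_arm(rows=[{"linear": [-4, 4.5, 30], "twist": 0.04}, {"linear": [-4, 4.5, 70], "twist": 0.04}, {"linear": [-4, 4.5, 110], "twist": 0.04}, {"linear": [-4, 4.5, 145], "twist": 0.04}, {"linear": [-4, 4.5, 170], "twist": 0.04}, {"linear": [-4, 4.5, 185], "twist": 0.04}, {"linear": [-4, 4.5, 193], "twist": 0.04}, {"linear": [-4, 4.5, 196], "twist": 0.04}, {"linear": [-4, 4.5, 196], "twist": 0.04}, {"linear": [-4, 4.5, 196], "twist": 0.04}], hand=0)

```text
clock: 2.8
tcp_pos: [0.5863, 0.2865, 0.0562]
orientation: [179.9, 0.1, 155.5]
force: [-0.0, 0.5, 0.6]
width: 0.494
grasp_force: 0.0
```

>>> step_arm(rows=[{"linear": [0, 0, 0], "twist": 0}, {"linear": [0, 0, 0], "twist": 0}, {"linear": [0, 0, 0], "twist": 0}, {"linear": [0, 0, 0], "twist": 0}, {"linear": [0, 0, 0], "twist": 0}, {"linear": [0, 0, 0], "twist": 0}, {"linear": [0, 0, 0], "twist": 0}, {"linear": [0, 0, 0], "twist": 0}, {"linear": [0, 0, 0], "twist": 0}, {"linear": [0, 0, 0], "twist": 0}], hand=-1, force=40)

```text
clock: 4.05
tcp_pos: [0.586, 0.2861, 0.0558]
orientation: [180.0, 0.0, 155.5]
force: [-1.4, -1.1, 6.5]
width: 0.155
grasp_force: 24.5
```

>>> step_arm(rows=[{"linear": [0, 0, 0], "twist": -0.1}, {"linear": [0, 0, 0], "twist": -0.28}, {"linear": [0, 0, 0], "twist": -0.46}, {"linear": [0, 0, 0], "twist": -0.64}, {"linear": [0, 0, 0], "twist": -0.82}, {"linear": [0, 0, 0], "twist": -1.0}, {"linear": [0, 0, 0], "twist": -1.18}, {"linear": [0, 0, 0], "twist": -1.36}, {"linear": [0, 0, 0], "twist": -1.52}, {"linear": [0, 0, 0], "twist": -1.59}])

```text
clock: 5.3
tcp_pos: [0.5848, 0.2851, 0.0563]
orientation: [179.9, -0.1, -113.3]
force: [-3.7, -4.5, 9.7]
width: 0.152
grasp_force: 52.3
```

>>> step_arm(rows=[{"linear": [0, 0, 0], "twist": 0}, {"linear": [0, 0, 0], "twist": 0}, {"linear": [0, 0, 0], "twist": 0}, {"linear": [0, 0, 0], "twist": 0}, {"linear": [0, 0, 0], "twist": 0}, {"linear": [0, 0, 0], "twist": 0}, {"linear": [0, 0, 0], "twist": 0}, {"linear": [0, 0, 0], "twist": 0}, {"linear": [0, 0, 0], "twist": 0}, {"linear": [0, 0, 0], "twist": 0}])

```text
clock: 6.55
tcp_pos: [0.5848, 0.2851, 0.0563]
orientation: [179.9, -0.1, -113.5]
force: [-3.7, -4.5, 9.9]
width: 0.15
grasp_force: 51.9
```

```bash
python3 - <<'E'
from h import *
s=arm.get_state(); print(s['force'],s['moment'],s['orientation'],s['joint_pos'])
E
```

```text
[-3.73903548 -4.48266673  9.94518134] [-0.53844422  0.44664677 -0.64659663] [ 1.79940774e+02 -1.11692950e-01 -1.13527643e+02] [ 1.98878919e+01  2.97961621e+01  9.01356856e+01 -4.65931200e-02
  6.01879467e+01 -1.36561201e+02]
```

>>> step_arm(rows=[{"linear": [0, 0, 0], "twist": 0.03}, {"linear": [0, 0, 0], "twist": 0.03}, {"linear": [0, 0, 0], "twist": 0.03}, {"linear": [0, 0, 0], "twist": 0.03}, {"linear": [0, 0, -15], "twist": 0.03}, {"linear": [0, 0, -50], "twist": 0.03}, {"linear": [0, 0, -90], "twist": 0.03}, {"linear": [0, 0, -130], "twist": 0.03}, {"linear": [0, 0, -150], "twist": 0.03}, {"linear": [0, 0, -150], "twist": 0.03}], hand=0.2)

```text
clock: 7.8
tcp_pos: [0.587, 0.2868, 0.2085]
orientation: [-179.8, 0.2, -115.1]
force: [0.4, -0.5, 0.2]
width: 0.599
grasp_force: 0.0
```

```bash
python3 - <<'E'
from h import *
go(.342,.272,.16,120)
E
```

```text
lin [117.6 215.8  47.1] twist 2.18 now [0.587  0.2868 0.2085] [-179.8    0.2 -115.1] j6 -134.9 t 7.8
```

>>> step_arm(rows=[{"linear": [10, 20, 0], "twist": 0.18}, {"linear": [25, 45, 0], "twist": 0.36}, {"linear": [40, 75, 0], "twist": 0.54}, {"linear": [56, 105, 10], "twist": 0.72}, {"linear": [72, 135, 20], "twist": 0.9}, {"linear": [88, 162, 30], "twist": 1.08}, {"linear": [102, 188, 38], "twist": 1.26}, {"linear": [112, 206, 44], "twist": 1.44}, {"linear": [117, 215, 47], "twist": 1.6}, {"linear": [117, 215, 47], "twist": 1.75}])

```text
clock: 9.05
tcp_pos: [0.3393, 0.2709, 0.1572]
orientation: [-179.8, -0.1, 144.4]
force: [0.3, -0.1, 0.8]
width: 0.6
grasp_force: 0.0
```

```bash
cat >> h.py <<'E'
def discs(f,z=.014,lo=185):
    # bright neutral blobs -> world centre and diameter at plane z (top face seen from above, sides included slightly)
    im=f['img'].astype(int); g=((im.min(2)>lo)&(im.max(2)-im.min(2)<25)).astype(np.uint8)
    cs,_=cv2.findContours(g,cv2.RETR_EXTERNAL,cv2.CHAIN_APPROX_NONE)
    for c in cs:
        if len(c)<40: continue
        p=np.array([at(f,u,v,z) for u,v in c[:,0]])[:,:2]
        (x,y),(a,b),_=cv2.fitEllipse((p*1000).astype(np.float32))
        if 30<a and b<75: print('disc px',c[:,0].mean(0).round(),'world',round(x,1),round(y,1),'axes',round(a,1),round(b,1))
E
python3 - <<'E'
from h import *
f=grab('wrist','w2'); discs(f); print('top'); t=grab('top','t2'); discs(t)
E
```

```text
disc px [280. 289.] world 375.3 199.3 axes 32.6 39.2
disc px [325. 216.] world 343.0 272.2 axes 40.6 42.6
top
disc px [344. 267.] world 436.0 122.8 axes 37.9 38.5
disc px [356. 238.] world 507.6 93.9 axes 38.6 40.2
```

View pics/w2.png

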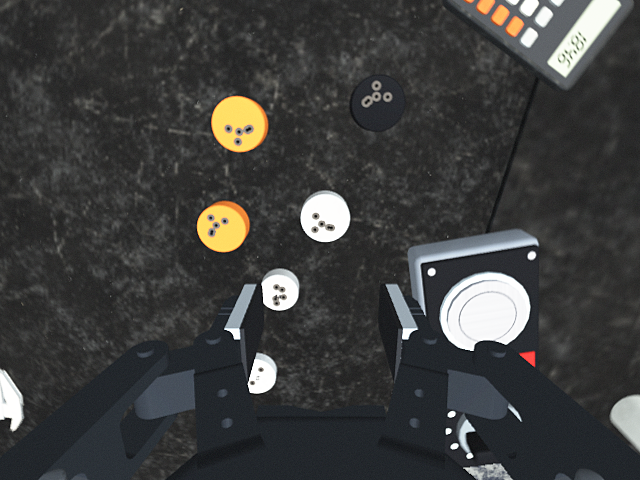

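s4 is at pixel (325,216), world (343,272) mm, with clear space for the fingers at their present opening of about 51 mm.

```bash
python3 - <<'E'
from h import *
go(.343,.272,.001)
E
```

```text
lin [ -1.8   2.3 156.6] twist 0.0 now [0.3405 0.2713 0.1576] [-179.9   -0.   144.6] j6 -25.3 t 9.15
```

>>> step_arm(rows=[{"linear": [-1.5, 1.5, 30], "twist": 0}, {"linear": [-1.5, 1.5, 65], "twist": 0}, {"linear": [-1.5, 1.5, 100], "twist": 0}, {"linear": [-1.5, 1.5, 125], "twist": 0}, {"linear": [-1.5, 1.5, 142], "twist": 0}, {"linear": [-1.5, 1.5, 151], "twist": 0}, {"linear": [-1.5, 1.5, 155], "twist": 0}, {"linear": [-1.5, 1.5, 156], "twist": 0}, {"linear": [-1.5, 1.5, 156], "twist": 0}, {"linear": [-1.5, 1.5, 156], "twist": 0}])

```text
clock: 10.4
tcp_pos: [0.3439, 0.2722, 0.0028]
orientation: [179.9, 0.0, 144.6]
force: [-0.7, -0.3, 0.2]
width: 0.604
grasp_force: 0.0
```

>>> step_arm(rows=[{"linear": [0, 0, 0], "twist": 0}, {"linear": [0, 0, 0], "twist": 0}, {"linear": [0, 0, 0], "twist": 0}, {"linear": [0, 0, 0], "twist": 0}, {"linear": [0, 0, 0], "twist": 0}, {"linear": [0, 0, 0], "twist": 0}, {"linear": [0, 0, 0], "twist": 0}, {"linear": [0, 0, 0], "twist": 0}, {"linear": [0, 0, 0], "twist": 0}, {"linear": [0, 0, 0], "twist": 0}], hand=-1, force=60)

```text
clock: 11.65
tcp_pos: [0.3437, 0.2721, 0.0031]
orientation: [180.0, 0.0, 144.6]
force: [-1.7, -1.0, 6.3]
width: 0.453
grasp_force: 59.4
```

```bash
cat >> h.py <<'E'
def go(x,y,z,yaw=None,n=5):
    P=[];O=[]
    for i in range(n):
        s=arm.get_state(); P.append(s['tcp_pos']); O.append(s['orientation']); 
        if i<n-1: arm.grab_frame('wrist')
    p=np.mean(P,0); r=R.from_euler('xyz',O,degrees=True).mean(); o=r.as_euler('xyz',degrees=True)
    d=r.inv().apply(np.array([x,y,z])-p)*1000
    tw=0 if yaw is None else -(((yaw-o[2])+180)%360-180)
    print('lin',d.round(1),'twist',round(np.radians(tw),3),'now',p.round(4),o.round(1),'F',s['force'].round(1),'w mm',round(s['width']*85,1),'g',round(s['grasp_force'],1),'j6',s['joint_pos'][5].round(1),'t',round(s['clock'],2))
E
python3 - <<'E'
from h import *
go(.4765,.337,.12)
E
```

```text
lin [ -70.7  129.9 -116.8] twist 0.0 now [0.3437 0.2721 0.0031] [180.    0.  144.6] F [-1.  -0.9  7.4] w mm 38.4 g 59.4 j6 -25.4 t 11.85
```

>>> step_arm(rows=[{"linear": [0, 0, -15], "twist": 0}, {"linear": [0, 0, -45], "twist": 0}, {"linear": [-4, 8, -80], "twist": 0}, {"linear": [-14, 26, -110], "twist": 0}, {"linear": [-28, 52, -117], "twist": 0}, {"linear": [-42, 78, -117], "twist": 0}, {"linear": [-56, 104, -117], "twist": 0}, {"linear": [-66, 122, -117], "twist": 0}, {"linear": [-70.5, 130, -117], "twist": 0}, {"linear": [-70.5, 130, -117], "twist": 0}])

```text
clock: 13.1
tcp_pos: [0.4759, 0.3369, 0.1188]
orientation: [-179.9, -0.0, 144.6]
force: [-0.4, 0.0, -2.6]
width: 0.452
grasp_force: 61.0
```

```bash
python3 - <<'E'
from h import *
f=grab('wrist','w3'); discs(f,.05)
go(.4765,.337,.0545)
E
```

```text
disc px [ 84. 331.] world 432.3 163.7 axes 32.3 41.8
lin [-0.9  1.1 64.6] twist 0.0 now [0.4752 0.3367 0.1191] [-179.9   -0.   144.6] F [ 0.  -0.6 -1.9] w mm 38.4 g 61.0 j6 -26.1 t 13.35
```

View pics/w3.png

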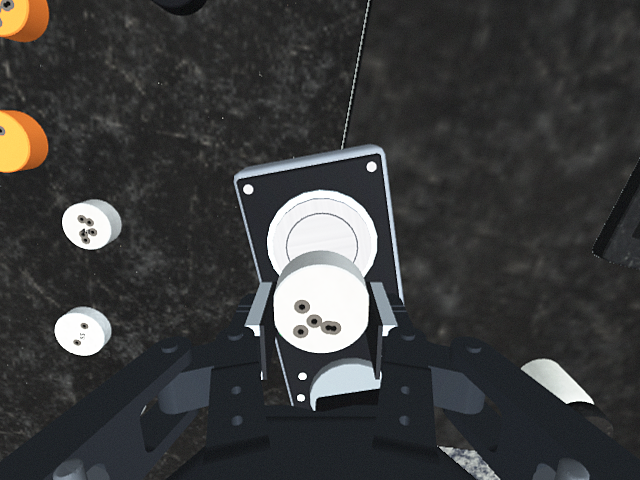

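The sample is held between the pads with its top face centre at (321,303). The stage ellipse centre is about (322,241).

```bash
python3 - <<'E'
from h import *
f=grab('wrist')
print(at(f,322,241,.05)); 
for t in (.014,.018):
    z=.1165+t; c=at(f,321,304,z); l=at(f,273.5,304,z); r=at(f,368.5,304,z); print(t,c,np.linalg.norm(l-r))
E
```

```text
[0.47403008 0.33862519 0.05      ]
0.014 [0.47380109 0.33792726 0.1305    ] 0.04015687067034034
0.018 [0.47197487 0.33922256 0.1345    ] 0.03894627965345337
```

>>> step_arm(rows=[{"linear": [-1, 0.5, 15], "twist": 0}, {"linear": [-1, 0.5, 30], "twist": 0}, {"linear": [-1, 0.5, 44], "twist": 0}, {"linear": [-1, 0.5, 54], "twist": 0}, {"linear": [-1, 0.5, 59], "twist": 0}, {"linear": [-1, 0.5, 61], "twist": 0}, {"linear": [-1, 0.5, 62], "twist": 0}, {"linear": [-1, 0.5, 63], "twist": 0}, {"linear": [-1, 0.5, 64], "twist": 0}, {"linear": [-1, 0.5, 64], "twist": 0}])

```text
clock: 14.65
tcp_pos: [0.4774, 0.337, 0.0554]
orientation: [180.0, 0.0, 144.6]
force: [-1.4, 0.0, -2.3]
width: 0.454
grasp_force: 61.0
```

>>> step_arm(rows=[{"linear": [0, 0, 0.5], "twist": 0}, {"linear": [0, 0, 1], "twist": 0}, {"linear": [0, 0, 1.4], "twist": 0}, {"linear": [0, 0, 1.7], "twist": 0}, {"linear": [0, 0, 2], "twist": 0}, {"linear": [0, 0, 2.2], "twist": 0}, {"linear": [0, 0, 2.4], "twist": 0}, {"linear": [0, 0, 2.4], "twist": 0}, {"linear": [0, 0, 2.4], "twist": 0}, {"linear": [0, 0, 2.4], "twist": 0}])

```text
clock: 15.9
tcp_pos: [0.4774, 0.337, 0.0532]
orientation: [180.0, 0.0, 144.6]
force: [-0.5, -1.4, 2.2]
width: 0.453
grasp_force: 61.3
```

>>> step_arm(rows=[{"linear": [0, 0, 0], "twist": 0}, {"linear": [0, 0, 0], "twist": 0}, {"linear": [0, 0, 0], "twist": 0}, {"linear": [0, 0, -5], "twist": 0}, {"linear": [0, 0, -25], "twist": 0}, {"linear": [0, 0, -55], "twist": 0}, {"linear": [0, 0, -85], "twist": 0}, {"linear": [0, 0, -105], "twist": 0}, {"linear": [0, 0, -115], "twist": 0}, {"linear": [0, 0, -115], "twist": 0}], hand=0.2)

```text
clock: 17.15
tcp_pos: [0.4776, 0.3371, 0.1685]
orientation: [179.9, 0.0, 144.6]
force: [-0.6, -0.0, -0.4]
width: 0.601
grasp_force: 0.0
```

```bash
python3 - <<'E'
from h import *
f=grab('wrist','w4'); t=grab('top','t4'); discs(f,.066); print('top'); discs(t,.014,170)
a=cv2.resize(f['img'][:,:,::-1],(520,390)); b=cv2.resize(t['img'][180:380,200:440,::-1],(480,400),interpolation=cv2.INTER_CUBIC)[:390]
b=b[:,:280*1]; cv2.imwrite('pics/c4.png',np.hstack([a,b]))
go(.507,.093,.12,150)
E
```

```text
disc px [345. 343.] world 573.4 293.1 axes 48.4 53.2
disc px [113. 300.] world 431.7 171.1 axes 32.8 39.3
disc px [320. 220.] world 472.8 339.8 axes 65.9 66.3
disc px [346. 186.] world 445.8 400.3 axes 48.1 53.5
top
disc px [312. 292.] world 376.0 199.2 axes 32.5 33.7
disc px [344. 267.] world 436.0 122.8 axes 38.3 38.5
disc px [356. 238.] world 507.5 93.9 axes 39.7 40.3
lin [-165.8 -181.1   47.1] twist -0.094 now [0.4769 0.3367 0.1669] [-179.9   -0.   144.6] F [-0.2  0.  -0.2] w mm 51.1 g 0.0 j6 -26.2 t 17.45
```

View pics/c4.png

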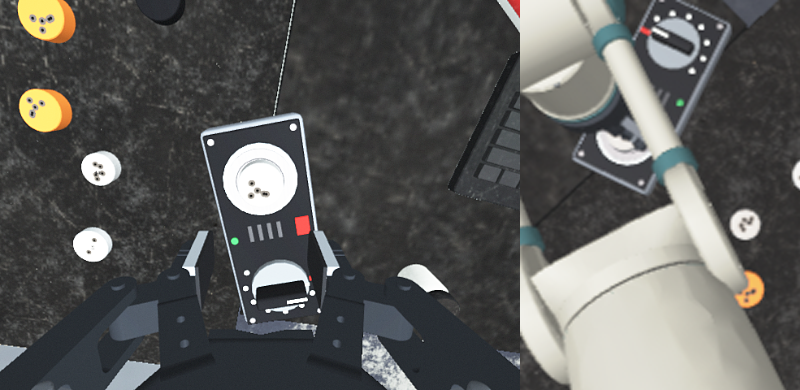

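```bash
python3 - <<'E'
from h import *
f=grab('wrist'); im=f['img'][165:275,260:385,::-1].astype(float)
im=np.clip((im-150)*255/105,0,255).astype(np.uint8)
cv2.imwrite('pics/c5.png',cv2.resize(im,None,fx=5,fy=5,interpolation=cv2.INTER_CUBIC))
S=[.4755,.337]
th=np.linspace(0,2*np.pi,9)[:-1]
for p in [(320,221)]: print(at(f,*p,.05))
E
```

```text
[0.47488517 0.33724695 0.05      ]
```

View pics/c5.png

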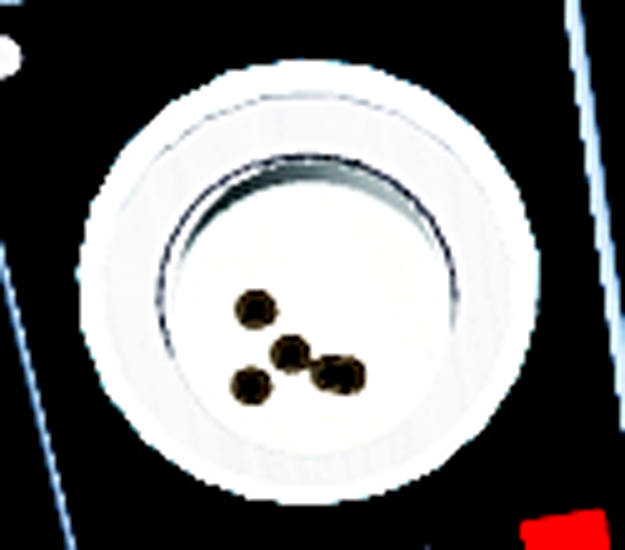

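```bash
python3 - <<'E'
from h import *
f=grab('wrist'); c=lambda x,y:(260+x/5,165+y/5)
s=at(f,*c(306.5,299),.05); print('stage',s)
for t in (.014,.018):
    d=at(f,*c(312,318),.05+t); print(t,d,(d-s)*1000)
# base bottom/side: top rim of disc base arc
E
```

```text
stage [0.47812374 0.33634345 0.05      ]
0.014 [0.47757364 0.33771009 0.064     ] [-0.55009545  1.366645   14.        ]
0.018 [0.47656005 0.33841069 0.068     ] [-1.56368479  2.06724883 18.        ]
```

The first sample sits about 2 mm off the stage centre. Next is s1.

>>> step_arm(rows=[{"linear": [-10, -11, 0], "twist": -0.02}, {"linear": [-32, -35, 0], "twist": -0.04}, {"linear": [-56, -61, 0], "twist": -0.06}, {"linear": [-80, -87, 5], "twist": -0.09}, {"linear": [-104, -113, 10], "twist": -0.09}, {"linear": [-128, -140, 20], "twist": -0.09}, {"linear": [-148, -162, 25], "twist": -0.09}, {"linear": [-160, -175, 27], "twist": -0.09}, {"linear": [-166, -181, 27], "twist": -0.09}, {"linear": [-166, -181, 27], "twist": -0.09}])

```text
clock: 18.8
tcp_pos: [0.5082, 0.0934, 0.1411]
orientation: [180.0, 0.0, 149.7]
force: [-0.7, 0.3, 1.0]
width: 0.599
grasp_force: 0.0
```

```bash
python3 - <<'E'
from h import *
f=grab('wrist','w6'); discs(f,.016)
go(.507,.093,.001)
E
```

```text
disc px [320. 218.] world 506.2 93.7 axes 41.6 43.9
disc px [613. 195.] world 606.7 300.9 axes 46.2 74.4
disc px [304. 118.] world 435.9 122.2 axes 39.5 39.7
lin [  0.3  -1.4 140.1] twist 0.0 now [0.5079 0.094  0.1411] [180.    0.  149.8] F [-0.1  0.   0.1] w mm 51.0 g 0.0 j6 -57.1 t 19.05
```

>>> step_arm(rows=[{"linear": [0.3, -1, 30], "twist": 0}, {"linear": [0.3, -1, 65], "twist": 0}, {"linear": [0.3, -1, 95], "twist": 0}, {"linear": [0.3, -1, 115], "twist": 0}, {"linear": [0.3, -1, 128], "twist": 0}, {"linear": [0.3, -1, 135], "twist": 0}, {"linear": [0.3, -1, 138], "twist": 0}, {"linear": [0.3, -1, 139], "twist": 0}, {"linear": [0.3, -1, 139], "twist": 0}, {"linear": [0.3, -1, 139], "twist": 0}])

```text
clock: 20.3
tcp_pos: [0.5074, 0.0926, 0.0023]
orientation: [180.0, 0.0, 149.8]
force: [0.0, -0.2, 0.2]
width: 0.6
grasp_force: 0.0
```

>>> step_arm(rows=[{"linear": [0, 0, 0], "twist": 0}, {"linear": [0, 0, 0], "twist": 0}, {"linear": [0, 0, 0], "twist": 0}, {"linear": [0, 0, 0], "twist": 0}, {"linear": [0, 0, 0], "twist": 0}, {"linear": [0, 0, 0], "twist": 0}, {"linear": [0, 0, 0], "twist": 0}, {"linear": [0, 0, 0], "twist": 0}, {"linear": [0, 0, 0], "twist": 0}, {"linear": [0, 0, 0], "twist": 0}], hand=-1, force=60)

```text
clock: 21.55
tcp_pos: [0.5074, 0.0927, 0.0027]
orientation: [180.0, 0.0, 149.8]
force: [-1.3, 0.7, 5.1]
width: 0.455
grasp_force: 59.6
```

```bash
python3 - <<'E'
from h import *
go(.4775,.3355,.12)
E
```

```text
lin [ 148.1  194.8 -117.3] twist 0.0 now [0.5074 0.0926 0.0027] [180.    0.  149.8] F [-2.2 -0.4  5.2] w mm 39.2 g 59.6 j6 -57.2 t 21.75
```

>>> step_arm(rows=[{"linear": [0, 0, -15], "twist": 0}, {"linear": [0, 0, -45], "twist": 0}, {"linear": [8, 10, -80], "twist": 0}, {"linear": [28, 37, -110], "twist": 0}, {"linear": [55, 73, -117], "twist": 0}, {"linear": [85, 112, -117], "twist": 0}, {"linear": [112, 147, -117], "twist": 0}, {"linear": [133, 175, -117], "twist": 0}, {"linear": [145, 190, -117], "twist": 0}, {"linear": [148, 195, -117], "twist": 0}])

```text
clock: 23.0
tcp_pos: [0.4771, 0.336, 0.1191]
orientation: [-180.0, 0.0, 149.8]
force: [-0.1, -0.4, -1.6]
width: 0.465
grasp_force: 60.9
```

```bash
python3 - <<'E'
from h import *
go(.4775,.3355,.073)
f=grab('wrist','w7'); im=f['img'][180:400,220:420,::-1].astype(float)
im=np.clip((im-120)*255/135,0,255).astype(np.uint8)
cv2.imwrite('pics/c7.png',cv2.resize(im,None,fx=2.7,fy=2.7,interpolation=cv2.INTER_CUBIC))
E
```

```text
lin [ 0.1  0.3 46. ] twist 0.0 now [0.4774 0.3352 0.119 ] [-180.     0.   149.8] F [-0.5 -0.6 -1.5] w mm 39.0 g 60.9 j6 -31.5 t 23.2
```

View pics/c7.png

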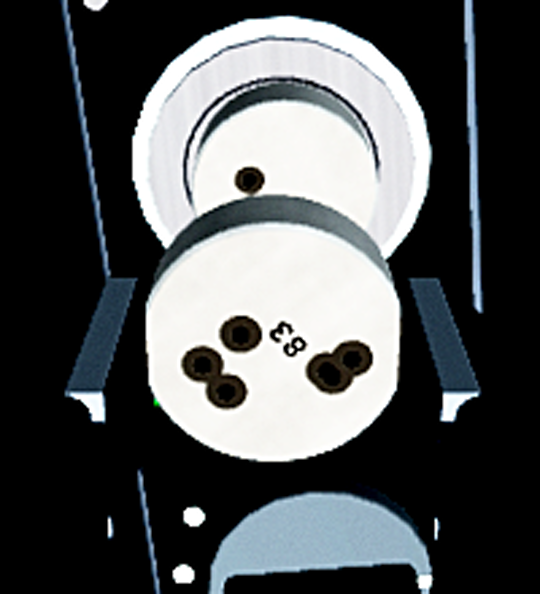

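```bash
python3 - <<'E'
from h import *
f=grab('wrist'); c=lambda x,y:(220+x/2.7,180+y/2.7)
h=at(f,*c(273,341.5),.1303); print('held',h)
# stage via projected circle fit: rim-top points (top arc of flat face) and ring
pts=[c(282,38),c(148,150),c(415,150)]
import scipy.optimize as o
r=lambda q:[np.linalg.norm(at(f,*p,.05)[:2]-q)-.032 for p in pts]
print('stage',o.least_squares(r,[.477,.336]).x, r([.4775,.3355]))
ring=[c(282,78),c(184,160),c(380,160)]
r=lambda q:[np.linalg.norm(at(f,*p,.05)[:2]-q)-.023 for p in ring]
print('ring',o.least_squares(r,[.477,.336]).x)
d1=[c(285,99),c(192,178),c(381,178)]
for z,rad in((.068,.0205),(.064,.021)):
    r=lambda q:[np.linalg.norm(at(f,*p,z)[:2]-q)-rad for p in d1]
    s=o.least_squares(r,[.477,.336]);print('d1',z,s.x,s.cost*1e6)
E
```

```text
held [0.4767528  0.33478572 0.1303    ]
stage [0.47800243 0.33643942] [np.float64(0.00010164409153680387), np.float64(-0.0011683642006371786), np.float64(0.0009309064662186076)]
ring [0.47824448 0.33644393]
d1 0.068 [0.47659942 0.33833156] 0.05442149928783222
d1 0.064 [0.47801486 0.33757636] 0.029123279763313307
```

>>> step_arm(rows=[{"linear": [0, 1.7, 12], "twist": 0}, {"linear": [0, 1.7, 24], "twist": 0}, {"linear": [0, 1.7, 34], "twist": 0}, {"linear": [0, 1.7, 40], "twist": 0}, {"linear": [0, 1.7, 43], "twist": 0}, {"linear": [0, 1.7, 45], "twist": 0}, {"linear": [0, 1.7, 46], "twist": 0}, {"linear": [0, 1.7, 47], "twist": 0}, {"linear": [0, 1.7, 47.5], "twist": 0}, {"linear": [0, 1.7, 47.5], "twist": 0}])

```text
clock: 24.55
tcp_pos: [0.4783, 0.3371, 0.0715]
orientation: [180.0, 0.0, 149.8]
force: [-0.8, 0.2, -1.7]
width: 0.462
grasp_force: 60.9
```

>>> step_arm(rows=[{"linear": [0, 0, 0.3], "twist": 0}, {"linear": [0, 0, 0.6], "twist": 0}, {"linear": [0, 0, 0.9], "twist": 0}, {"linear": [0, 0, 1.2], "twist": 0}, {"linear": [0, 0, 1.2], "twist": 0}, {"linear": [0, 0, 1.2], "twist": 0}, {"linear": [0, 0, 1.2], "twist": 0}, {"linear": [0, 0, 1.2], "twist": 0}, {"linear": [0, 0, 1.2], "twist": 0}, {"linear": [0, 0, 1.2], "twist": 0}])

```text
clock: 25.8
tcp_pos: [0.4784, 0.3371, 0.0707]
orientation: [180.0, 0.0, 149.8]
force: [-1.6, -1.0, 6.0]
width: 0.462
grasp_force: 61.3
```

Contact came at 18 mm above the stage, so the bottom sample is b and this one is a. Releasing.

>>> step_arm(rows=[{"linear": [0, 0, -0.3], "twist": 0}, {"linear": [0, 0, -0.3], "twist": 0}, {"linear": [0, 0, -0.3], "twist": 0}, {"linear": [0, 0, -5], "twist": 0}, {"linear": [0, 0, -25], "twist": 0}, {"linear": [0, 0, -55], "twist": 0}, {"linear": [0, 0, -80], "twist": 0}, {"linear": [0, 0, -95], "twist": 0}, {"linear": [0, 0, -100], "twist": 0}, {"linear": [0, 0, -100], "twist": 0}], hand=0.2)

```text
clock: 27.05
tcp_pos: [0.4781, 0.3369, 0.1699]
orientation: [-180.0, -0.0, 149.8]
force: [-0.4, 0.1, -0.4]
width: 0.6
grasp_force: 0.0
```

```bash
python3 - <<'E'
from h import *
f=grab('wrist','w8'); t=grab('top','t8'); discs(t,.014,170)
go(.436,.1225,.15)
im=f['img'][150:290,240:400,::-1].astype(float)
im=np.clip((im-120)*255/135,0,255).astype(np.uint8)
cv2.imwrite('pics/c8.png',cv2.resize(im,None,fx=4,fy=4,interpolation=cv2.INTER_CUBIC))
E
```

```text
disc px [312. 292.] world 376.0 199.2 axes 32.5 33.7
disc px [344. 267.] world 436.0 122.9 axes 38.3 38.9
lin [ -71.8 -206.2   19.5] twist 0.0 now [0.4778 0.3368 0.1693] [-1.799e+02 -1.000e-01  1.498e+02] F [-0.  -0.  -0.7] w mm 50.9 g 0.0 j6 -31.4 t 27.35
```

View pics/c8.png

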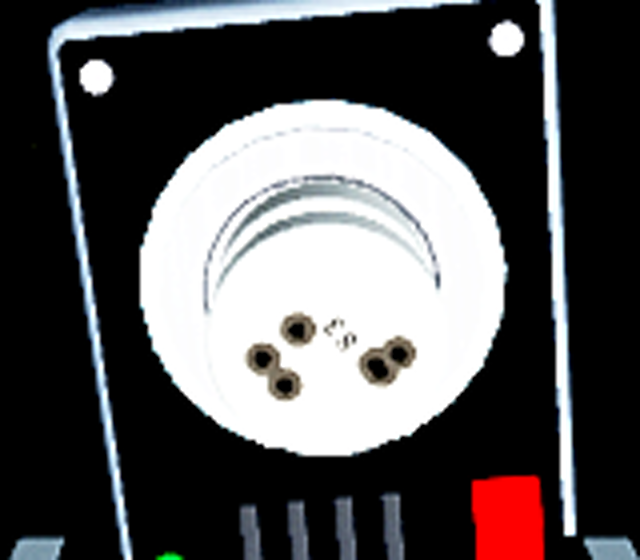

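The pile looks square on the stage: top disc centred at about x=326 against the ring's 323. On to s2.

>>> step_arm(rows=[{"linear": [-5, -14, 0], "twist": 0}, {"linear": [-14, -40, 0], "twist": 0}, {"linear": [-24, -68, 0], "twist": 0}, {"linear": [-34, -98, 5], "twist": 0}, {"linear": [-45, -128, 10], "twist": 0}, {"linear": [-55, -156, 20], "twist": 0}, {"linear": [-63, -181, 27], "twist": 0}, {"linear": [-70, -199, 30], "twist": 0}, {"linear": [-72, -206, 30], "twist": 0}, {"linear": [-72, -206, 30], "twist": 0}])

```text
clock: 28.6
tcp_pos: [0.4367, 0.1225, 0.1404]
orientation: [180.0, 0.0, 149.7]
force: [-0.6, -0.0, 0.4]
width: 0.596
grasp_force: 0.0
```

```bash
python3 - <<'E'
from h import *
f=grab('wrist','w9'); discs(f,.013)
go(.436,.122,.0015)
E
```

```text
disc px [606. 299.] world 622.1 302.1 axes 55.1 72.6
disc px [320. 218.] world 435.1 122.3 axes 39.6 41.2
disc px [369.  97.] world 375.2 198.6 axes 35.2 35.7
lin [  0.3  -1.7 138.9] twist 0.0 now [0.437  0.1232 0.1404] [180.    0.  149.8] F [ 0.4 -0.6  0.5] w mm 51.2 g 0.0 j6 -52.9 t 28.85
```

>>> step_arm(rows=[{"linear": [0.3, -1.4, 30], "twist": 0}, {"linear": [0.3, -1.4, 65], "twist": 0}, {"linear": [0.3, -1.4, 95], "twist": 0}, {"linear": [0.3, -1.4, 115], "twist": 0}, {"linear": [0.3, -1.4, 128], "twist": 0}, {"linear": [0.3, -1.4, 135], "twist": 0}, {"linear": [0.3, -1.4, 138], "twist": 0}, {"linear": [0.3, -1.4, 138.5], "twist": 0}, {"linear": [0.3, -1.4, 138.5], "twist": 0}, {"linear": [0.3, -1.4, 138.5], "twist": 0}])

```text
clock: 30.1
tcp_pos: [0.4361, 0.1218, 0.0021]
orientation: [180.0, 0.0, 149.8]
force: [-0.3, -0.3, 0.4]
width: 0.601
grasp_force: 0.0
```

>>> step_arm(rows=[{"linear": [0, 0, 0], "twist": 0}, {"linear": [0, 0, 0], "twist": 0}, {"linear": [0, 0, 0], "twist": 0}, {"linear": [0, 0, 0], "twist": 0}, {"linear": [0, 0, 0], "twist": 0}, {"linear": [0, 0, 0], "twist": 0}, {"linear": [0, 0, 0], "twist": 0}, {"linear": [0, 0, 0], "twist": 0}, {"linear": [0, 0, 0], "twist": 0}, {"linear": [0, 0, 0], "twist": 0}], hand=-1, force=60)

```text
clock: 31.35
tcp_pos: [0.436, 0.1218, 0.0025]
orientation: [180.0, 0.0, 149.8]
force: [-1.4, 0.1, 6.8]
width: 0.434
grasp_force: 59.2
```

```bash
python3 - <<'E'
from h import *
go(.478,.3368,.14)
E
```

```text
lin [  71.9  207.  -137.4] twist 0.0 now [0.436  0.1218 0.0025] [180.    0.  149.8] F [-0.7 -0.2  7. ] w mm 36.9 g 59.2 j6 -53.0 t 31.55
```

>>> step_arm(rows=[{"linear": [0, 0, -15], "twist": 0}, {"linear": [0, 0, -50], "twist": 0}, {"linear": [4, 10, -90], "twist": 0}, {"linear": [14, 40, -125], "twist": 0}, {"linear": [28, 80, -137], "twist": 0}, {"linear": [42, 120, -137], "twist": 0}, {"linear": [55, 158, -137], "twist": 0}, {"linear": [65, 187, -137], "twist": 0}, {"linear": [70, 203, -137], "twist": 0}, {"linear": [72, 207, -137], "twist": 0}])

```text
clock: 32.8
tcp_pos: [0.4778, 0.3371, 0.1384]
orientation: [-180.0, -0.0, 149.8]
force: [1.2, -0.7, 0.4]
width: 0.434
grasp_force: 60.2
```

```bash
python3 - <<'E'
from h import *
go(.478,.3368,.087)
f=grab('wrist','w10'); im=f['img'][180:400,220:420,::-1].astype(float)
im=np.clip((im-120)*255/135,0,255).astype(np.uint8)
cv2.imwrite('pics/c10.png',cv2.resize(im,None,fx=2.7,fy=2.7,interpolation=cv2.INTER_CUBIC))
E
```

```text
lin [-0.2  0.6 51.5] twist 0.0 now [0.4776 0.3364 0.1385] [-179.9   -0.   149.8] F [-0.2 -0.1 -0.7] w mm 36.8 g 60.2 j6 -31.4 t 33.0
```

View pics/c10.png

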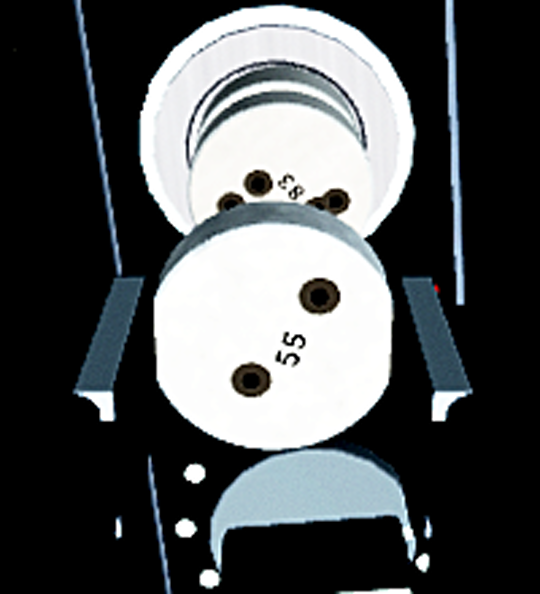

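```bash
python3 - <<'E'
from h import *
import scipy.optimize as o
f=grab('wrist'); c=lambda x,y:(220+x/2.7,180+y/2.7)
print('held',at(f,*c(274,336.5),.1477))
def fit(P,z,rad):
    r=lambda q:[np.linalg.norm(at(f,*c(*p),z)[:2]-q)-rad for p in P]
    s=o.least_squares(r,[.477,.336]); return s.x
print('ring',fit([(278,61),(187,135),(368,135)],.05,.023),'a',fit([(280,102),(190,170),(372,170)],.082,.021))
E
```

```text
held [0.47725348 0.3360929  0.1477    ]
ring [0.4781876  0.33678607] a [0.47844342 0.33734281]
```

>>> step_arm(rows=[{"linear": [-0.4, 0.9, 12], "twist": 0}, {"linear": [-0.4, 0.9, 25], "twist": 0}, {"linear": [-0.4, 0.9, 37], "twist": 0}, {"linear": [-0.4, 0.9, 45], "twist": 0}, {"linear": [-0.4, 0.9, 49], "twist": 0}, {"linear": [-0.4, 0.9, 51], "twist": 0}, {"linear": [-0.4, 0.9, 52], "twist": 0}, {"linear": [-0.4, 0.9, 53], "twist": 0}, {"linear": [-0.4, 0.9, 53.4], "twist": 0}, {"linear": [-0.4, 0.9, 53.4], "twist": 0}])

```text
clock: 34.35
tcp_pos: [0.4787, 0.3375, 0.0855]
orientation: [180.0, 0.0, 149.8]
force: [-0.1, -0.2, 0.0]
width: 0.43
grasp_force: 60.2
```

>>> step_arm(rows=[{"linear": [0, 0, 0.3], "twist": 0}, {"linear": [0, 0, 0.6], "twist": 0}, {"linear": [0, 0, 0.8], "twist": 0}, {"linear": [0, 0, 1.0], "twist": 0}, {"linear": [0, 0, 1.0], "twist": 0}, {"linear": [0, 0, 1.0], "twist": 0}, {"linear": [0, 0, 1.0], "twist": 0}, {"linear": [0, 0, 1.0], "twist": 0}, {"linear": [0, 0, 1.0], "twist": 0}, {"linear": [0, 0, 1.0], "twist": 0}])

```text
clock: 35.6
tcp_pos: [0.4787, 0.3375, 0.0845]
orientation: [180.0, 0.0, 149.8]
force: [-0.3, -0.4, 4.4]
width: 0.436
grasp_force: 60.6
```

Contact at the expected height. I'll release, rise and head for s3.

>>> step_arm(rows=[{"linear": [0, 0, -0.2], "twist": 0}, {"linear": [0, 0, -0.2], "twist": 0}, {"linear": [0, 0, -0.2], "twist": 0}, {"linear": [0, 0, -5], "twist": 0}, {"linear": [0, 0, -25], "twist": 0}, {"linear": [0, 0, -55], "twist": 0}, {"linear": [0, 0, -75], "twist": 0}, {"linear": [0, 0, -85], "twist": 0}, {"linear": [0, 0, -85], "twist": 0}, {"linear": [0, 0, -85], "twist": 0}], hand=0.2)

```text
clock: 36.85
tcp_pos: [0.4781, 0.3371, 0.1684]
orientation: [-179.9, -0.1, 149.8]
force: [0.2, 0.1, -0.5]
width: 0.602
grasp_force: 0.0
```

```bash
python3 - <<'E'
from h import *
f=grab('wrist','w11'); t=grab('top','t11'); discs(t,.014,170)
go(.3757,.1985,.14)
E
```

```text
disc px [312. 292.] world 376.0 199.2 axes 32.5 33.7
lin [  18.7 -171.5   28.7] twist 0.0 now [0.4783 0.3372 0.1685] [-179.9   -0.   149.8] F [-0.6  0.3 -0.6] w mm 50.7 g 0.0 j6 -31.4 t 37.15
```

>>> step_arm(rows=[{"linear": [1, -12, 0], "twist": 0}, {"linear": [4, -34, 0], "twist": 0}, {"linear": [7, -60, 0], "twist": 0}, {"linear": [10, -88, 5], "twist": 0}, {"linear": [13, -116, 10], "twist": 0}, {"linear": [15, -140, 20], "twist": 0}, {"linear": [17, -158, 26], "twist": 0}, {"linear": [18.7, -168, 28.5], "twist": 0}, {"linear": [18.7, -171.5, 28.5], "twist": 0}, {"linear": [18.7, -171.5, 28.5], "twist": 0}])

```text
clock: 38.4
tcp_pos: [0.3766, 0.1989, 0.1412]
orientation: [179.9, 0.0, 149.8]
force: [0.4, -0.2, -1.0]
width: 0.601
grasp_force: 0.0
```

```bash
python3 - <<'E'
from h import *
f=grab('wrist','w12'); discs(f,.016)
go(.3757,.1985,.0015)
E
```

```text
disc px [470. 457.] world 664.3 202.2 axes 32.6 52.1
disc px [319. 216.] world 374.5 198.8 axes 34.5 36.9
disc px [517. 225.] world 416.7 323.1 axes 60.1 65.5
lin [  0.7  -1.1 139.5] twist 0.0 now [0.3767 0.1991 0.141 ] [180.    0.  149.8] F [-0.2 -0.3 -0.8] w mm 51.2 g 0.0 j6 -41.3 t 38.65
```

>>> step_arm(rows=[{"linear": [0.8, -1.3, 30], "twist": 0}, {"linear": [0.8, -1.3, 65], "twist": 0}, {"linear": [0.8, -1.3, 95], "twist": 0}, {"linear": [0.8, -1.3, 115], "twist": 0}, {"linear": [0.8, -1.3, 128], "twist": 0}, {"linear": [0.8, -1.3, 135], "twist": 0}, {"linear": [0.8, -1.3, 138], "twist": 0}, {"linear": [0.8, -1.3, 139], "twist": 0}, {"linear": [0.8, -1.3, 139], "twist": 0}, {"linear": [0.8, -1.3, 139], "twist": 0}])

```text
clock: 39.9
tcp_pos: [0.375, 0.1981, 0.0021]
orientation: [180.0, 0.0, 149.8]
force: [-0.7, 0.2, -0.0]
width: 0.597
grasp_force: 0.0
```

>>> step_arm(rows=[{"linear": [0, 0, 0], "twist": 0}, {"linear": [0, 0, 0], "twist": 0}, {"linear": [0, 0, 0], "twist": 0}, {"linear": [0, 0, 0], "twist": 0}, {"linear": [0, 0, 0], "twist": 0}, {"linear": [0, 0, 0], "twist": 0}, {"linear": [0, 0, 0], "twist": 0}, {"linear": [0, 0, 0], "twist": 0}, {"linear": [0, 0, 0], "twist": 0}, {"linear": [0, 0, 0], "twist": 0}], hand=-1, force=60)

```text
clock: 41.15
tcp_pos: [0.375, 0.1981, 0.0024]
orientation: [180.0, 0.0, 149.8]
force: [-0.1, -0.7, 6.5]
width: 0.383
grasp_force: 58.9
```

```bash
python3 - <<'E'
from h import *
go(.4785,.3373,.15)
E
```

```text
lin [ -19.4  172.5 -147.4] twist 0.0 now [0.375  0.1981 0.0024] [180.    0.  149.8] F [-1.2 -0.4  6.3] w mm 32.8 g 58.9 j6 -41.3 t 41.35
```

>>> step_arm(rows=[{"linear": [0, 0, -15], "twist": 0}, {"linear": [0, 0, -50], "twist": 0}, {"linear": [0, 4, -95], "twist": 0}, {"linear": [-3, 25, -135], "twist": 0}, {"linear": [-7, 60, -147], "twist": 0}, {"linear": [-11, 95, -147], "twist": 0}, {"linear": [-15, 130, -147], "twist": 0}, {"linear": [-17, 155, -147], "twist": 0}, {"linear": [-19, 170, -147], "twist": 0}, {"linear": [-19, 172, -147], "twist": 0}])

```text
clock: 42.6
tcp_pos: [0.4779, 0.3371, 0.1484]
orientation: [-180.0, -0.0, 149.8]
force: [0.2, -0.9, -1.9]
width: 0.384
grasp_force: 59.8
```

```bash
python3 - <<'E'
from h import *
go(.4785,.3373,.097)
f=grab('wrist','w13'); im=f['img'][165:385,220:420,::-1].astype(float)
im=np.clip((im-120)*255/135,0,255).astype(np.uint8)
cv2.imwrite('pics/c13.png',cv2.resize(im,None,fx=2.7,fy=2.7,interpolation=cv2.INTER_CUBIC))
E
```

```text
lin [-0.7  1.3 51.5] twist 0.0 now [0.4773 0.3365 0.1485] [-179.9   -0.   149.8] F [ 0.9 -0.5 -0.1] w mm 32.1 g 59.8 j6 -31.4 t 42.8
```

View pics/c13.png

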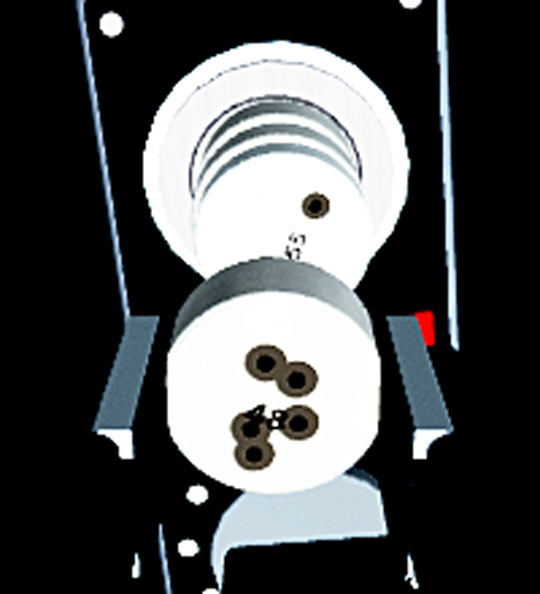

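```bash
python3 - <<'E'
from h import *
import scipy.optimize as o
f=grab('wrist'); c=lambda x,y:(220+x/2.7,165+y/2.7)
print('held',at(f,*c(273.5,392),.162))
def fit(P,z,rad):
    r=lambda q:[np.linalg.norm(at(f,*c(*p),z)[:2]-q)-rad for p in P]
    s=o.least_squares(r,[.477,.336]); return s.x
print('ring',fit([(277,97),(190,167),(362,167)],.05,.023),'c',fit([(281,152),(195,215),(373,215)],.094,.020))
E
```

```text
held [0.47700159 0.33630959 0.162     ]
ring [0.47856719 0.33633801] c [0.47866255 0.33814372]
```

>>> step_arm(rows=[{"linear": [-1, 1.2, 12], "twist": 0}, {"linear": [-1, 1.2, 25], "twist": 0}, {"linear": [-1, 1.2, 36], "twist": 0}, {"linear": [-1, 1.2, 44], "twist": 0}, {"linear": [-1, 1.2, 48], "twist": 0}, {"linear": [-1, 1.2, 50], "twist": 0}, {"linear": [-1, 1.2, 51], "twist": 0}, {"linear": [-1, 1.2, 51.3], "twist": 0}, {"linear": [-1, 1.2, 51.5], "twist": 0}, {"linear": [-1, 1.2, 51.5], "twist": 0}])

```text
clock: 44.15
tcp_pos: [0.4794, 0.3376, 0.0975]
orientation: [180.0, 0.0, 149.8]
force: [0.2, 0.2, -1.3]
width: 0.383
grasp_force: 59.8
```

>>> step_arm(rows=[{"linear": [0, 0, 0.3], "twist": 0}, {"linear": [0, 0, 0.6], "twist": 0}, {"linear": [0, 0, 0.8], "twist": 0}, {"linear": [0, 0, 1.0], "twist": 0}, {"linear": [0, 0, 1.0], "twist": 0}, {"linear": [0, 0, 1.0], "twist": 0}, {"linear": [0, 0, 1.0], "twist": 0}, {"linear": [0, 0, 1.0], "twist": 0}, {"linear": [0, 0, 1.0], "twist": 0}, {"linear": [0, 0, 1.0], "twist": 0}])

```text
clock: 45.4
tcp_pos: [0.4793, 0.3375, 0.0965]
orientation: [180.0, 0.0, 149.8]
force: [-1.2, -0.2, 2.9]
width: 0.381
grasp_force: 60.0
```

>>> step_arm(rows=[{"linear": [0, 0, -0.2], "twist": 0}, {"linear": [0, 0, -0.2], "twist": 0}, {"linear": [0, 0, -0.2], "twist": 0}, {"linear": [0, 0, -5], "twist": 0}, {"linear": [0, 0, -25], "twist": 0}, {"linear": [0, 0, -60], "twist": 0}, {"linear": [0, 0, -95], "twist": 0}, {"linear": [0, 0, -115], "twist": 0}, {"linear": [0, 0, -120], "twist": 0}, {"linear": [0, 0, -120], "twist": 0}], hand=0.2)

```text
clock: 46.65
tcp_pos: [0.4791, 0.3374, 0.2161]
orientation: [-180.0, -0.0, 149.8]
force: [0.3, 0.7, 0.3]
width: 0.601
grasp_force: 0.0
```

```bash
python3 - <<'E'
from h import *
f=grab('wrist','w14'); t=grab('top','t14'); discs(t,.014,170)
im=f['img'][100:420,190:450,::-1]
cv2.imwrite('pics/c14.png',np.hstack([cv2.resize(im,None,fx=1.6,fy=1.6),cv2.resize(t['img'][180:360,215:395,::-1],(384,512))[:, :370]]))
go(.5855,.2865,.2,-114.5)
E
```

```text
disc px [213. 231.] world 537.9 439.0 axes 40.0 70.1
lin [-117.8   10.    15.1] twist -1.671 now [0.4788 0.3372 0.2152] [-1.799e+02 -1.000e-01  1.498e+02] F [ 1.4 -0.9 -0.4] w mm 51.2 g 0.0 j6 -31.4 t 46.95
```

View pics/c14.png

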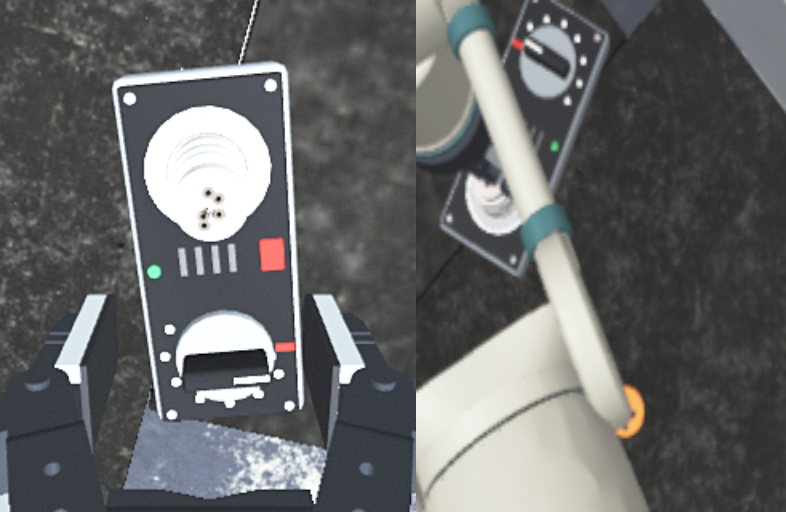

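All four samples are stacked and standing, no grey ones are left on the bench, and the dial is at the red mark. Now over the dial.

>>> step_arm(rows=[{"linear": [-10, 1, 0], "twist": -0.17}, {"linear": [-24, 2, 0], "twist": -0.35}, {"linear": [-40, 3, 0], "twist": -0.53}, {"linear": [-56, 4, 2], "twist": -0.71}, {"linear": [-72, 6, 5], "twist": -0.89}, {"linear": [-88, 7, 8], "twist": -1.07}, {"linear": [-102, 8, 11], "twist": -1.25}, {"linear": [-112, 9, 14], "twist": -1.43}, {"linear": [-118, 10, 15], "twist": -1.6}, {"linear": [-118, 10, 15], "twist": -1.67}])

```text
clock: 48.2
tcp_pos: [0.5866, 0.2864, 0.2004]
orientation: [180.0, -0.0, -114.4]
force: [-0.1, 0.6, -0.5]
width: 0.599
grasp_force: 0.0
```

```bash
python3 - <<'E'
from h import *
go(.5855,.2862,.056,-114.5)
f=grab('wrist','w15'); cv2.imwrite('pics/c15.png',f['img'][:,:,::-1])
E
```

```text
lin [  0.6   0.5 144.7] twist -0.0 now [0.5863 0.2866 0.2007] [ 180.    -0.  -114.5] F [ 0.8 -0.6  0.2] w mm 51.0 g 0.0 j6 -135.4 t 48.4
```

View pics/c15.png

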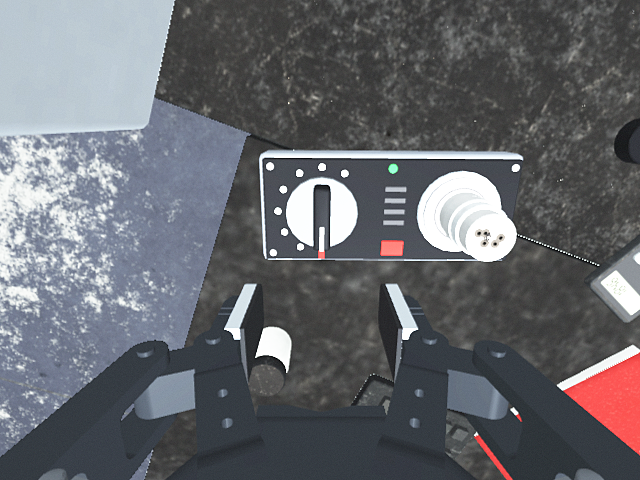

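The bar at (322,215) is aligned with the tool and pointing at the red mark. The pile at (490,235) and the jar at (270,360) are clear of the descent.

>>> step_arm(rows=[{"linear": [0.5, 0.3, 25], "twist": 0}, {"linear": [0.5, 0.3, 55], "twist": 0}, {"linear": [0.5, 0.3, 85], "twist": 0}, {"linear": [0.5, 0.3, 110], "twist": 0}, {"linear": [0.5, 0.3, 127], "twist": 0}, {"linear": [0.5, 0.3, 137], "twist": 0}, {"linear": [0.5, 0.3, 142], "twist": 0}, {"linear": [0.5, 0.3, 144.5], "twist": 0}, {"linear": [0.5, 0.3, 144.5], "twist": 0}, {"linear": [0.5, 0.3, 144.5], "twist": 0}])

```text
clock: 49.7
tcp_pos: [0.5862, 0.2865, 0.0574]
orientation: [-180.0, 0.1, -114.6]
force: [-0.4, -0.6, 1.1]
width: 0.599
grasp_force: 0.0
```

>>> step_arm(rows=[{"linear": [0, 0, 0], "twist": 0}, {"linear": [0, 0, 0], "twist": 0}, {"linear": [0, 0, 0], "twist": 0}, {"linear": [0, 0, 0], "twist": 0}, {"linear": [0, 0, 0], "twist": 0}, {"linear": [0, 0, 0], "twist": 0}, {"linear": [0, 0, 0], "twist": 0}, {"linear": [0, 0, 0], "twist": 0}, {"linear": [0, 0, 0], "twist": 0}, {"linear": [0, 0, 0], "twist": 0}], hand=-1, force=40)

```text
clock: 50.95
tcp_pos: [0.5856, 0.2866, 0.0572]
orientation: [180.0, 0.0, -114.6]
force: [-3.1, 0.2, 5.6]
width: 0.152
grasp_force: 40.4
```

```bash
python3 - <<'E'
from h import *
go(.5855,.2862,.056,-114.5); print(arm.get_state()['moment'])
E
```

```text
lin [ 0.4 -0.1  1.2] twist -0.001 now [0.5856 0.2866 0.0572] [ 180.     0.  -114.6] F [-2.7  0.1  5.4] w mm 12.6 g 40.4 j6 -135.5 t 51.15
[ 0.08937995  0.41542238 -0.12164114]
```

>>> step_arm(rows=[{"linear": [0, 0, 0], "twist": 0.1}, {"linear": [0, 0, 0], "twist": 0.26}, {"linear": [0, 0, 0], "twist": 0.43}, {"linear": [0, 0, 0], "twist": 0.6}, {"linear": [0, 0, 0], "twist": 0.77}, {"linear": [0, 0, 0], "twist": 0.94}, {"linear": [0, 0, 0], "twist": 1.11}, {"linear": [0, 0, 0], "twist": 1.28}, {"linear": [0, 0, 0], "twist": 1.45}, {"linear": [0, 0, 0], "twist": 1.6}])

```text
clock: 52.4
tcp_pos: [0.5854, 0.2863, 0.0575]
orientation: [-180.0, -0.0, 153.5]
force: [-2.7, 0.1, 6.9]
width: 0.15
grasp_force: 49.4
```

>>> step_arm(rows=[{"linear": [0, 0, 0], "twist": 0.13}, {"linear": [0, 0, 0], "twist": 0.26}, {"linear": [0, 0, 0], "twist": 0.37}, {"linear": [0, 0, 0], "twist": 0.44}, {"linear": [0, 0, 0], "twist": 0.48}, {"linear": [0, 0, 0], "twist": 0.494}, {"linear": [0, 0, 0], "twist": 0.494}, {"linear": [0, 0, 0], "twist": 0.494}, {"linear": [0, 0, 0], "twist": 0.494}, {"linear": [0, 0, 0], "twist": 0.494}])

```text
clock: 53.65
tcp_pos: [0.5854, 0.2864, 0.0575]
orientation: [-180.0, -0.0, 125.5]
force: [-2.9, 0.3, 7.2]
width: 0.148
grasp_force: 49.3
```

```bash
python3 - <<'E'
from h import *
go(.5855,.2862,.056,125.4); print(arm.get_state()['moment'])
E
```

```text
lin [-0.2 -0.   1.5] twist 0.001 now [0.5854 0.2864 0.0575] [-180.    -0.   125.5] F [-3.8  0.7  7.3] w mm 12.6 g 49.3 j6 -15.5 t 53.85
[ 0.02359073  0.64111403 -0.01902693]
```

I've miscounted: that was 15 pictures viewed against the limit of 14. I'll view no more and check the rest by numbers. Opening now so the ball can seat the dial, then waiting.

>>> step_arm(rows=[{"linear": [0, 0, 0], "twist": 0}, {"linear": [0, 0, 0], "twist": 0}, {"linear": [0, 0, 0], "twist": 0}, {"linear": [0, 0, 0], "twist": 0}, {"linear": [0, 0, 0], "twist": 0}, {"linear": [0, 0, 0], "twist": 0}, {"linear": [0, 0, 0], "twist": 0}, {"linear": [0, 0, 0], "twist": 0}, {"linear": [0, 0, 0], "twist": 0}, {"linear": [0, 0, 0], "twist": 0}], hand=-0.2)

```text
clock: 55.1
tcp_pos: [0.5858, 0.2864, 0.0568]
orientation: [180.0, -0.0, 125.5]
force: [0.4, 0.4, 0.3]
width: 0.402
grasp_force: 0.0
```

>>> step_arm(rows=[{"linear": [0, 0, 0], "twist": 0}, {"linear": [0, 0, 0], "twist": 0}, {"linear": [0, 0, 0], "twist": 0}, {"linear": [0, 0, 0], "twist": 0}, {"linear": [0, 0, 0], "twist": 0}, {"linear": [0, 0, 0], "twist": 0}, {"linear": [0, 0, 0], "twist": 0}, {"linear": [0, 0, 0], "twist": 0}, {"linear": [0, 0, 0], "twist": 0}, {"linear": [0, 0, 0], "twist": 0}])

```text
clock: 56.35
tcp_pos: [0.5858, 0.2864, 0.0568]
orientation: [180.0, -0.0, 125.5]
force: [-0.1, -0.5, -0.0]
width: 0.398
grasp_force: 0.0
```

>>> step_arm(rows=[{"linear": [0, 0, 0], "twist": 0}, {"linear": [0, 0, 0], "twist": 0}, {"linear": [0, 0, 0], "twist": 0}, {"linear": [0, 0, 0], "twist": 0}, {"linear": [0, 0, 0], "twist": 0}, {"linear": [0, 0, 0], "twist": 0}, {"linear": [0, 0, 0], "twist": 0}, {"linear": [0, 0, 0], "twist": 0}, {"linear": [0, 0, 0], "twist": 0}, {"linear": [0, 0, 0], "twist": 0}], hand=-1)

```text
clock: 57.6
tcp_pos: [0.5856, 0.2863, 0.057]
orientation: [-180.0, -0.0, 125.5]
force: [-1.9, -2.3, 4.2]
width: 0.154
grasp_force: 42.4
```

>>> step_arm(rows=[{"linear": [0, 0, 0], "twist": -0.1}, {"linear": [0, 0, 0], "twist": -0.26}, {"linear": [0, 0, 0], "twist": -0.43}, {"linear": [0, 0, 0], "twist": -0.6}, {"linear": [0, 0, 0], "twist": -0.77}, {"linear": [0, 0, 0], "twist": -0.94}, {"linear": [0, 0, 0], "twist": -1.11}, {"linear": [0, 0, 0], "twist": -1.28}, {"linear": [0, 0, 0], "twist": -1.45}, {"linear": [0, 0, 0], "twist": -1.6}])

```text
clock: 58.85
tcp_pos: [0.586, 0.2868, 0.057]
orientation: [180.0, 0.1, -142.6]
force: [-3.6, -1.2, 4.1]
width: 0.151
grasp_force: 45.7
```

>>> step_arm(rows=[{"linear": [0, 0, 0], "twist": -0.14}, {"linear": [0, 0, 0], "twist": -0.28}, {"linear": [0, 0, 0], "twist": -0.4}, {"linear": [0, 0, 0], "twist": -0.47}, {"linear": [0, 0, 0], "twist": -0.5}, {"linear": [0, 0, 0], "twist": -0.52}, {"linear": [0, 0, 0], "twist": -0.52}, {"linear": [0, 0, 0], "twist": -0.52}, {"linear": [0, 0, 0], "twist": -0.52}, {"linear": [0, 0, 0], "twist": -0.52}])

```text
clock: 60.1
tcp_pos: [0.5857, 0.287, 0.057]
orientation: [180.0, 0.1, -113.2]
force: [-2.9, 0.5, 4.8]
width: 0.154
grasp_force: 46.8
```

```bash
python3 - <<'E'
from h import *
go(.5855,.2862,.056,-114.5); print(arm.get_state()['moment'])
E
```

```text
lin [ 0.8 -0.1  1.1] twist 0.022 now [0.5857 0.287  0.0571] [ 1.800e+02  1.000e-01 -1.132e+02] F [-3.  -0.9  5.3] w mm 12.8 g 46.8 j6 -136.9 t 60.3
[ 0.07728618  0.42665375 -0.63525206]
```

The dial is at its stop (moment about z −0.64 N m, as it was the first time home). Relax the twist, release and lift clear.

>>> step_arm(rows=[{"linear": [0, 0, 0], "twist": 0.02}, {"linear": [0, 0, 0], "twist": 0.02}, {"linear": [0, 0, 0], "twist": 0.02}, {"linear": [0, 0, 0], "twist": 0.02}, {"linear": [0, 0, 0], "twist": 0.02}, {"linear": [0, 0, -15], "twist": 0.02}, {"linear": [0, 0, -50], "twist": 0.02}, {"linear": [0, 0, -95], "twist": 0.02}, {"linear": [0, 0, -130], "twist": 0.02}, {"linear": [0, 0, -144], "twist": 0.02}], hand=0.2)

```text
clock: 61.55
tcp_pos: [0.587, 0.2869, 0.2045]
orientation: [-179.8, 0.2, -114.2]
force: [0.6, 1.1, 0.6]
width: 0.6
grasp_force: 0.0
```

```bash
python3 - <<'E'
from h import *
go(.5855,.2862,.2)
f=grab('wrist'); old=cv2.imread('pics/w15.png')[:,:,::-1]
d=np.abs(f['img'].astype(int)-old).max(2)
for n,(a,b,c,e) in dict(dial=(150,265,258,365),pile=(160,265,410,525),jar=(320,400,245,300)).items():
    print(n,d[a:b,c:e].mean().round(2),(d[a:b,c:e]>60).sum())
# pointer: white line on bar, dark bar axis
z=f['img'][175:262,285:360].min(2); ys,xs=np.where(z[10:75,20:55]<60); print('bar',np.polyfit(ys,xs,1))
z=old[175:262,285:360].min(2); ys,xs=np.where(z[10:75,20:55]<60); print('bar old',np.polyfit(ys,xs,1))
E
```

```text
lin [0.7 0.6 2.7] twist 0.0 now [0.5863 0.2866 0.2027] [-1.799e+02  1.000e-01 -1.142e+02] F [ 0.1  0.7 -0.1] w mm 50.7 g 0.0 j6 -135.8 t 61.75
dial 28.25 1889
pile 23.67 1422
jar 15.13 241
bar [-9.75000305e-03  1.54956442e+01]
bar old [-0.02683089 16.70050369]
```

```bash
python3 -c "
from plant import arm
print(arm.finish_job())"
```

```text
the job is handed in; nothing more can be done
None
```

Job handed in at about 62 s: the dial was homed, all four samples (b, a, c, e from the bottom) were piled on the stage within about 2–3 mm of centre, the dial went four clicks for over a second and back to its home stop, and jar and loupe were never approached; the last checks were by numbers only, because I viewed 15 pictures against the limit of 14.

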